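Ready the grinding handpiece over the ring

TASK

Start the bench dust extractor by twisting its sprung knob clockwise to the stop, then let go so that it springs back. Then draw the blue-collared handpiece up out of its socket, and finish still holding it raised and steady over the ring, leaning about 45 degrees like a pen (towards any side) with the burr end down, its tip hovering some 4 cm straight above the top of the ring. Once it is drawn, do not let it knock against the ring or anything else, and leave the red handpiece, the torch and the glass pot where they are.

Things in the scene. Friction and masses are not known exactly. Their poses are not given: they have to be found in the camera images.
- start_knob (a joint): Sprung start knob on top of the extractor's white control box (box 170 x 150 mm, 100 mm high). Radians: 0 at rest, grows as it turns clockwise seen from above, hard stop at 1.05. A spring (0.1 N m per rad) turns it back to 0 when let go.
- start_knob_grip (a point): Point to grip on the knob: on its upright axis, 26 mm above the box's top. The knob is a black upright bar 44 mm long (this point's x axis), 14 mm wide (its y axis), its top 11 mm above this point and its foot 23 mm below it on a thin disc of 24 mm radius. The point turns with the knob; its z axis is up. A short orange line marks the bar's top.
- rest_top (a point): Centre of the top face of the light wooden rest, a fixed block 80 mm (x) by 200 mm (y), 72 mm high, z up. It has two upright round sockets 28 mm wide and 66 mm deep, 50 mm to either side of this point along its y axis; one handpiece stands loosely in each, either way round.
- blue_handpiece_grip (a point): Handpiece to use: round aluminium body 26 mm in diameter, blue collar and rear cap, loose, 0.11 to 0.22 kg. This point is on its axis, mid-way up the part above the rest; z axis from burr to rear end (up in the socket). Rear end 42 mm beyond this point. Collar 38 mm wide, resting on the rest: top face 42 mm, underside 48 mm below this point.
- blue_handpiece_tip (a point): The blue handpiece's burr tip, 108 mm below the grip point on its axis (60 mm below the collar's underside); same axes. From the collar down: a 26 mm wide part 20 mm long, a cone 22 mm long, a thin burr; all this is in the socket at the start.
- red_handpiece_grip (a point): The same point of the other handpiece, equal but for its red collar and cap. Leave it in its socket.
- ring_top (a point): Top of the brass ring, 22 mm across, standing upright in a black charcoal block (55 x 45 mm, its top 22 mm below this point) on a pale firebrick (150 x 110 mm, its top 52 mm below) on a grey board (200 x 150 mm) lying on the bench. All of this is fixed. z up, 92 mm above the bench; x along the board's long side.
- torch: Standing hand torch, silver with black foot and head, 72 mm wide foot, about 150 mm high; origin under its foot. Leave it alone.
- burr_pot: Small open amber glass pot, 56 mm wide, 45 mm high; origin under its foot. Leave it alone.
Things that resemble listed ones, but are neither listed nor needed, are in the scene too. Leave any green look-alike of the part that bears blue_handpiece_grip alone.

How it is judged:
On the way, in this order (a step that is already met when the one before it is completed fails the run):
1. the knob is twisted clockwise to its stop (value of joint start_knob above 0.95 rad), for 0.1 s.
2. the knob is let go and has sprung back (value of joint start_knob below 0.1 rad and contact force between the fingers and start_knob below 0.1 N), for 0.2 s.
3. the blue handpiece is drawn right out of its socket, held by the fingers (z of blue_handpiece_tip in the frame of rest_top above 0.01 m and contact force between the fingers and blue_handpiece above 0.5 N), for 0.2 s.
At the end, for the whole second after the job is handed in: Knob under 0.1 rad; the blue handpiece still, held by the fingers, touching nothing else, leaning 30 to 60 degrees, burr down, tip within 30 mm sideways of the ring's top and 10 to 80 mm above it; red handpiece moved under 15 mm, torch and pot under 20 mm (value of joint start_knob below 0.1 rad and angle between blue_handpiece_grip's own z axis and vertical between 0.52 and 1.05 rad and horizontal distance between blue_handpiece_tip and ring_top below 0.03 m and z of blue_handpiece_tip in the frame of ring_top between 0.01 and 0.08 m and contact force between the fingers and blue_handpiece above 0.5 N and linear speed of blue_handpiece below 0.03 m/s and angular speed of blue_handpiece below 0.2 rad/s and contact force between blue_handpiece and work below 0.1 N and contact force between blue_handpiece and rest below 0.1 N and contact force between blue_handpiece and table below 0.1 N and contact force between blue_handpiece and extractor below 0.1 N and contact force between blue_handpiece and start_knob below 0.1 N and contact force between blue_handpiece and torch below 0.1 N and contact force between blue_handpiece and burr_pot below 0.1 N and contact force between blue_handpiece and red_handpiece below 0.1 N and distance of red_handpiece_grip from where it was at the start of the episode below 0.015 m and distance of each of torch, burr_pot from where it was at the start of the episode below 0.02 m); the arm keeps its last pose, push and grip.
It fails at once if the blue handpiece touches the ring, its block, the brick or the board (contact force between blue_handpiece and work above 0.5 N).
It fails at once if the blue handpiece falls on the bench or touches it (contact force between blue_handpiece and table above 0.5 N).
It fails at once if the blue handpiece strikes the extractor box, its knob, the torch, the pot, the red handpiece or, once drawn, the rest (contact force between blue_handpiece and extractor above 0.5 N or contact force between blue_handpiece and start_knob above 0.5 N or contact force between blue_handpiece and torch above 0.5 N or contact force between blue_handpiece and burr_pot above 0.5 N or contact force between blue_handpiece and red_handpiece above 0.5 N or (contact force between blue_handpiece and rest above 0.5 N and z of blue_handpiece_tip in the frame of rest_top above 0.01 m)).
It fails at once if the red handpiece, the torch or the pot is displaced (distance of red_handpiece_grip from where it was at the start of the episode above 0.015 m or distance of any of torch, burr_pot from where it was at the start of the episode above 0.02 m).
It also fails if it takes over 64 s, if anything falls off the work surface, if the arm or the gripper's body presses on something with over 40 N, if the wrist force passes 120 N, or if a joint passes its speed limit or range.

ROBOT

A 7-joint arm with a two-finger parallel gripper is mounted at the origin on the work surface. World frame = base frame: x ahead of the robot, y to its left, z up, the work surface at z = 0. Lengths are in m, angles in rad, forces in N, time in s.
With the tool pointing down it reaches from about 0.35 to 0.9 m from the base axis. Payload 8.1 kg.
Tool frame: the origin (TCP) lies on the centre line of the jaws, within the pads' length; the fingertips stand 19 mm ahead of it and the grasp point (between the pads) is the TCP (arm.tip_reach is the distance from the TCP to the fingertips, in m); z points along the fingers, y is the line along which they close (so a half turn about z gives the same grasp; the last joint's range is limited). The gripper opens to 92 mm and grips with 3 to 60 N. Pads are 19 mm wide; open, the fingers measure 130 mm over their backs; the gripper's body (75 mm by 190 mm) begins 47 mm behind the grasp point.
Start: joints at [-1.446, 0.434, 0.025, 1.573, -0.012, 1.134, -0.075], TCP at [0.141, 0.609, 0.246] pointing down, gripper open.
Joint ranges: [-2.62, 2.62], [-0.44, 2.09], [-1.27, 1.32], [0.08, 2.57], [-1.32, 4.46], [0.12, 2], [-2.74, 2.74]. Speed limits (rad/s): [2.22, 2.22, 3.01, 3.01, 3.14, 3.14, 3.14].

INTERFACE

Orientations are given as a rotation vector (axis times angle).
In Python, from cell import arm gives the robot as it stands.
- The arm moves only by the tool arm_command, never from a script. Its argument "targets" is a list that holds one entry, the list of rows, each a list of 6 numbers: the shift along the tool's x, y, z in m, then the turn, a rotation vector about the tool's x, y, z in rad. A call has 1 to 10 rows; each row shifts and turns the commanded pose from where the row before left it, along the tool's axes as they then stand; what a row does not reach is not made up. A row lasts 1/8 s, in which the tool goes at most 62.5 mm and 10.7 degrees, less where a joint would pass 70% of its speed; a pose out of reach is approached as far as the arm can. A call with a gripper value outside its range is refused whole. "jaw" is the finger opening in m, from 0 to 0.0918, set as the call begins (left out, the last holds). The fingers move at their own pace and stop on an object; "newtons" is the grip in N (left out, the last holds). Time passes only in rows, so rows that do not move let the fingers close. It gives the time, the measured TCP pose, the force, the opening and the grip force at its end, in the units of the state.
- arm.observe(): the state, without advancing time (a new reading comes with each control period).
- arm.get_image(name): name is "scene" or "top" or "wrist"; returns a dict with "pixels" (420x560x3 uint8, red, green, blue), "z_map" (420x560 float32, m along the optical axis (not along the pixel's ray), 0 where there is no reading), "fx", "fy", "cx", "cy" (pixels), "xyz" and "rotation" of the camera in the world; the wrist camera has in their place "T_tool_cam" (4x4, takes a point from camera to tool coordinates, whose origin is the TCP and whose axes are the flange's). Camera axes: x right, y down, z forward; pixel columns grow to the right and rows downward; lengths in m; the calibration is good to about 2 mm. A picture is of the moment at which its call begins: read the wrist's pose just before it.
- arm.sign_off(): hands the job in; it is judged then, once.
The state is a dict: "clock": time; "joints": joint angles; "dq": joint speeds; "joint_efforts": joint torques, N m; "position": TCP position; "ee_rot": TCP orientation; "force": force on the tool from outside, world axes, zero at the start; "ft_torque": the same for the moment, N m; "width": opening from 0.0 (shut) to 1.0 (fully open); "gripper_force": force on a finger pad.
Only numpy, scipy, OpenCV 4.12 (cv2) and the standard library are available. Lean on these libraries where they do the work, as an engineer would, in place of code of your own. Each camera call takes 0.05 s, during which the arm holds its last target. There are 200 camera calls.

## Working session

There is one attempt and no reset: what is moved stays moved. The work goes in short steps, Python scripts to look and compute and a tool call to move; the robot and the scene stay as the last step left them, time stands still between calls to the robot, and variables do not carry over. Pictures are saved under pics/ and viewed, at most 10 in all, crops included, and the job is handed in when it is done.

Besides the shell and the picture viewer there is one more tool, called after "Request:" as name(argument=value, ...), one argument or row to a line, values as JSON. arm_command: Moves the arm, as the interface text tells. Its arguments: {"type":"object","properties":{"targets":{"type":"array","items":{"type":"array","items":{"type":"array","items":{"type":"number"}}}},"jaw":{"type":"number"},"newtons":{"type":"number"}},"required":["targets"]}

```bash
mkdir -p pics
cat > h.py <<'E'
import numpy as np, cv2
from cell import arm
from scipy.spatial.transform import Rotation as R
def grab(n):
    s=arm.observe(); im=arm.get_image(n)
    if n=="wrist":
        T=np.eye(4);T[:3,:3]=R.from_rotvec(s["ee_rot"]).as_matrix();T[:3,3]=s["position"]
        T=T@np.array(im["T_tool_cam"])
    else:
        T=np.eye(4);r=np.array(im["rotation"]);T[:3,:3]=r if r.shape==(3,3) else R.from_rotvec(r).as_matrix();T[:3,3]=im["xyz"]
    z=im["z_map"];v,u=np.mgrid[:z.shape[0],:z.shape[1]]
    P=np.stack([(u-im["cx"])/im["fx"]*z,(v-im["cy"])/im["fy"]*z,z],-1)@T[:3,:3].T+T[:3,3]
    P[z==0]=np.nan
    return im,T,P
def save(im,f): cv2.imwrite(f,im["pixels"][:,:,::-1])
E
python3 - <<'E'
from h import *
for n in("top","scene"):
    im,T,P=grab(n); save(im,f"pics/{n}.png"); np.savez(f"{n}.npz",px=im["pixels"],P=P,T=T,k=[im["fx"],im["fy"],im["cx"],im["cy"]])
    print(n,T.round(3),im["fx"])
s=arm.observe();print(s["ee_rot"],s["joints"],arm.tip_reach, R.from_rotvec(s["ee_rot"]).as_matrix().round(3))
E
```

```text
top [[ 0.006 -0.985  0.171  0.362]
 [-1.    -0.01  -0.018  0.044]
 [ 0.02  -0.171 -0.985  1.096]
 [ 0.     0.     0.     1.   ]] 440.8775219251217
scene [[-0.289  0.668 -0.685  1.486]
 [ 0.957  0.191 -0.218  0.337]
 [-0.014 -0.719 -0.695  1.067]
 [ 0.     0.     0.     1.   ]] 529.184512913916
[-3.57082522e-01 -3.12119672e+00  2.23941072e-03] [-1.44562832  0.43518576  0.02496768  1.57401868 -0.01160149  1.1339593
 -0.07508797] 0.019 [[-0.974  0.226 -0.   ]
 [ 0.226  0.974 -0.001]
 [-0.    -0.001 -1.   ]]
```

View pics/top.png

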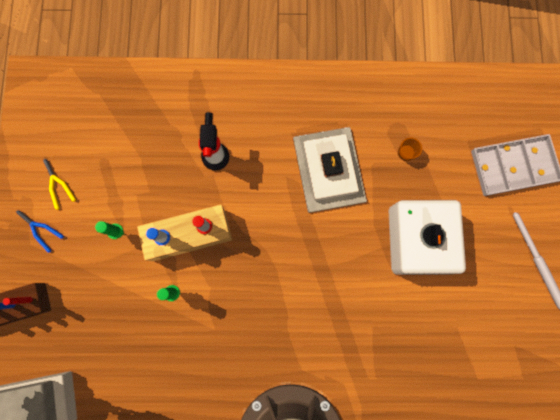

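View pics/scene.png

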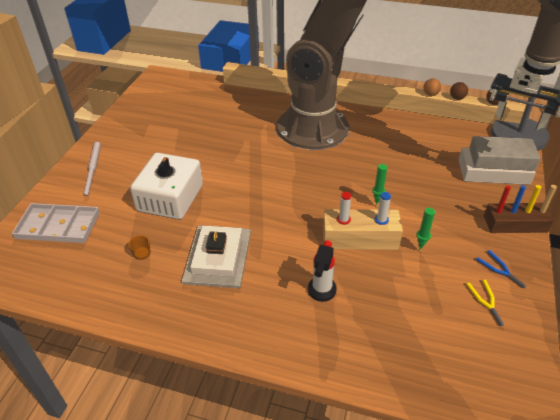

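Top view: knob at (433,236), ring at (333,160), blue cap at (158,235), red at (202,225), and green look-alikes at (110,230) and (168,294). The torch is at (213,150) and the pot at (409,150).

Run:
```python
from h import *
for n in("top","scene"):
    d=np.load(n+".npz");px=d["px"];P=d["P"];hsv=cv2.cvtColor(px,cv2.COLOR_RGB2HSV);Z=P[...,2]
    H,S,V=hsv[...,0],hsv[...,1],hsv[...,2]
    M={"blue":(H>100)&(H<130)&(S>120)&(Z>.05),"red":((H<6)|(H>172))&(S>180)&(Z>.05)&(P[...,0]>.2),"green":(H>45)&(H<80)&(S>150),
       "orange":(H>6)&(H<22)&(S>180)&(V>150)&(Z>.06),
       "black_hi":(V<60)&(Z>.1)&(Z<.2),"white_top":(S<40)&(V>150)&(Z>.095)&(Z<.105),"rest_top":(abs(Z-.072)<.003)&(S>60)}
    for k,m in M.items():
        c,l,st,ce=cv2.connectedComponentsWithStats((m&np.isfinite(Z)).astype(np.uint8))
        for i in range(1,c):
            if st[i,4]>(5 if k=="orange" else 25) :
                q=P[l==i]; r=cv2.minAreaRect((q[:,:2]*1000).astype(np.float32))
                print(n,k,st[i,4],ce[i].round(),"med",np.median(q,0).round(3),"zmax",q[:,2].max().round(3),"rect",np.round(r[0]),np.round(r[1]),round(r[2],1))
```

```text
top blue 95 [152. 233.] med [0.46  0.299 0.161] zmax 0.168 rect [460. 300.] [22. 21.] 47.0
top blue 54 [164. 238.] med [0.457 0.291 0.078] zmax 0.084 rect [458. 295.] [25. 34.] 71.0
top blue 46 [  6. 306.] med [0.303 0.633 0.088] zmax 0.107 rect [306. 634.] [11.  5.] 18.6
top red 153 [210. 149.] med [0.654 0.188 0.138] zmax 0.148 rect [661. 191.] [46. 47.] 8.5
top red 147 [201. 223.] med [0.484 0.201 0.16 ] zmax 0.165 rect [485. 201.] [29. 34.] 57.7
top red 173 [ 17. 300.] med [0.317 0.595 0.108] zmax 0.142 rect [314. 626.] [14. 68.] 3.5
top green 317 [110. 229.] med [0.471 0.404 0.117] zmax 0.153 rect [479. 440.] [94. 34.] 80.1
top green 269 [168. 293.] med [0.335 0.267 0.132] zmax 0.155 rect [332. 283.] [34. 52.] 12.7
top orange 6 [217. 132.] med [0.698 0.174 0.124] zmax 0.128 rect [699. 174.] [11.  1.] 1.3
top orange 20 [333. 161.] med [ 0.646 -0.099  0.08 ] zmax 0.093 rect [645. -99.] [20.  4.] 5.4
top orange 11 [193. 220.] med [0.5   0.23  0.074] zmax 0.158 rect [493. 226.] [32. 11.] 22.1
top orange 6 [210. 220.] med [0.5   0.191 0.074] zmax 0.079 rect [500. 191.] [10.  2.] 45.9
[... 2730 characters left out ...]
e rest_top 27 [404.  92.] med [-0.192  0.278  0.07 ] zmax 0.074 rect [-193.  273.] [32. 31.] 18.9
scene rest_top 59 [418.  92.] med [-0.205  0.322  0.071] zmax 0.074 rect [-202.  328.] [50. 62.] 5.9
scene rest_top 51 [441.  95.] med [-0.204  0.403  0.071] zmax 0.075 rect [-199.  402.] [38. 65.] 58.1
scene rest_top 39 [473. 100.] med [-0.199  0.51   0.07 ] zmax 0.074 rect [-200.  511.] [44. 27.] 50.6
scene rest_top 29 [511. 106.] med [-0.201  0.63   0.07 ] zmax 0.074 rect [-197.  633.] [45. 27.] 35.5
scene rest_top 42 [320. 121.] med [0.067 0.036 0.073] zmax 0.075 rect [61. 40.] [17. 83.] 35.9
scene rest_top 1162 [362. 221.] med [0.483 0.25  0.072] zmax 0.075 rect [477. 251.] [ 86. 201.] 15.4
```

Request:
arm_command(
  targets=[
    [[-0.0382,-0.028,-0.0074,0,0,0],[-0.0382,-0.028,-0.0074,0,0,0],[-0.0382,-0.028,-0.0074,0,0,0],[-0.0382,-0.028,-0.0074,0,0,0],[-0.0382,-0.028,-0.0074,0,0,0],[-0.0382,-0.028,-0.0074,0,0,0],[-0.0382,-0.028,-0.0074,0,0,0],[-0.0382,-0.028,-0.0074,0,0,0],[-0.0382,-0.028,-0.0074,0,0,0],[-0.0382,-0.028,-0.0074,0,0,0]],
  ],
  jaw=0.05,
)

```text
clock: 1.35
position: [0.4507, 0.2484, 0.3198]
ee_rot: [-0.357, -3.121, 0.0]
force: [-0.1, 1.0, 1.4]
width: 0.542
gripper_force: 0.0
```

Request:
arm_command(
  targets=[
    [[-0.0145,-0.0549,0.002,0,0,0],[-0.0145,-0.0549,0.002,0,0,0],[-0.0145,-0.0549,0.002,0,0,0],[-0.0145,-0.0549,0.002,0,0,0],[-0.0145,-0.0549,0.002,0,0,0],[-0.0145,-0.0549,0.002,0,0,0],[-0.0145,-0.0549,0.002,0,0,0],[-0.0145,-0.0549,0.002,0,0,0],[-0.0145,-0.0549,0.002,0,0,0],[-0.0145,-0.0549,0.002,0,0,0]],
  ],
)

```text
clock: 2.6
position: [0.4671, -0.3192, 0.2994]
ee_rot: [-0.356, -3.121, -0.001]
force: [1.1, -0.0, 0.5]
width: 0.544
gripper_force: 0.0
```

Run:
```python
from h import *
s=arm.observe();print(s["clock"],s["position"],s["ee_rot"],np.round(s["joints"],3))
im,T,P=grab("wrist");save(im,"pics/w1.png");np.savez("w1.npz",px=im["pixels"],P=P)
print(im["T_tool_cam"])
px=im["pixels"];H,S,V=cv2.split(cv2.cvtColor(px,cv2.COLOR_RGB2HSV));Z=P[...,2]
for k,m in {"or":(H>4)&(H<24)&(S>150)&(Z>.12)&(Z<.15),"top":(Z>.128)&(Z<.145),"disc":(Z>.102)&(Z<.108)&(V<70)}.items():
    q=P[m];print(k,len(q)); 
    if len(q)>5: print(np.median(q,0),cv2.minAreaRect((q[:,:2]*1000).astype(np.float32)))
```

```text
2.6 [ 0.46714612 -0.31923046  0.29941904] [-3.56001853e-01 -3.12119936e+00 -6.46665405e-04] [ 0.025  0.328  0.651  1.679 -0.211  1.207  2.07 ]
[[-1.02453854e-03 -9.52871641e-01 -3.03372025e-01  8.22752444e-02]
 [ 9.99999358e-01 -8.29224254e-04 -7.72627622e-04  6.18395307e-05]
 [ 4.84651510e-04 -3.03372622e-01  9.52871879e-01 -1.37873031e-01]
 [ 0.00000000e+00  0.00000000e+00  0.00000000e+00  1.00000000e+00]]
or 109
[ 0.45442804 -0.32035752  0.13596911] ((455.00604248046875, -320.479736328125), (20.6525821685791, 5.711620330810547), 0.5833097100257874)
top 562
[ 0.46481035 -0.31987083  0.13550854] ((466.132080078125, -320.1464538574219), (44.02477264404297, 14.07505989074707), 0.5413378477096558)
disc 632
[ 0.46453908 -0.3130633   0.10292673] ((465.0292663574219, -320.6807861328125), (46.6520881652832, 44.350608825683594), 87.95895385742188)
```

View pics/w1.png

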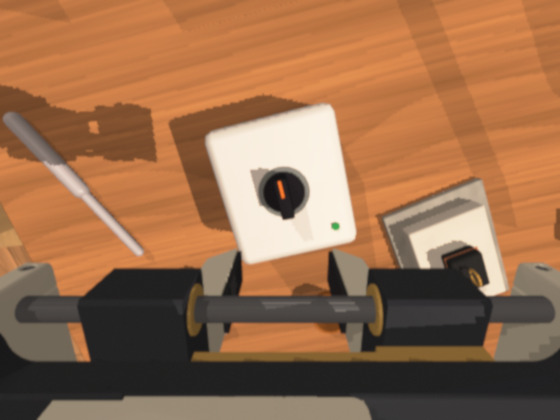

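Wrist view: knob bar around (283,192), aligned with world x, measured centre (0.466, -0.320) and top 0.136. The 44x14 mm size matches, so I'll descend.

Request:
arm_command(
  targets=[
    [[0.001,-0.001,0.03,0,0,-0.08],[0,0,0.03,0,0,-0.08],[0,0,0.03,0,0,-0.077],[0,0,0.03,0,0,0],[0,0,0.03,0,0,0],[0,0,0.021,0,0,0],[0,0,0,0,0,0]],
  ],
)

```text
clock: 3.52
position: [0.465, -0.3177, 0.1272]
ee_rot: [0.014, -3.138, -0.003]
force: [-0.8, -0.2, -0.3]
width: 0.541
gripper_force: 0.0
```

Request:
arm_command(
  targets=[
    [[0,0,0,0,0,0],[0,0,0,0,0,0],[0,0,0,0,0,0],[0,0,0,0,0,0]],
  ],
  jaw=0.0,
  newtons=25,
)

```text
clock: 4.03
position: [0.4663, -0.3194, 0.1293]
ee_rot: [-0.014, 3.14, -0.003]
force: [0.3, -14.9, -6.4]
width: 0.161
gripper_force: 7.1
```

Request:
arm_command(
  targets=[
    [[0,-0.0015,0,0,0,0.1],[0,0,0,0,0,0.14],[0,0,0,0,0,0.14],[0,0,0,0,0,0.14],[0,0,0,0,0,0.14],[0,0,0,0,0,0.14],[0,0,0,0,0,0.14],[0,0,0,0,0,0.14],[0,0,0,0,0,0],[0,0,0,0,0,0]],
  ],
)

```text
clock: 5.28
position: [0.4665, -0.3199, 0.1292]
ee_rot: [1.6, 2.703, 0.0]
force: [-0.9, 2.1, 5.1]
width: 0.153
gripper_force: 25.2
```

Run:
```python
from h import *
s=arm.observe();M=R.from_rotvec(s["ee_rot"]).as_matrix();print(s["position"],M.round(3),np.degrees(np.arctan2(M[1,1],M[0,1])),s["force"],s["ft_torque"],s["gripper_force"],s["width"],np.round(s["joints"],2))
im,T,P=grab("wrist");px=im["pixels"];Z=P[...,2]
q=P[(Z>.128)&(Z<.145)&(np.hypot(P[...,0]-.466,P[...,1]+.32)<.03)];print(len(q));print(cv2.minAreaRect((q[:,:2]*1000).astype(np.float32)) if len(q)>5 else 0)
save(im,"pics/w2.png")
```

```text
[ 0.46647026 -0.319934    0.12921864] [[-0.481  0.877  0.001]
 [ 0.877  0.481 -0.   ]
 [-0.     0.    -1.   ]] 28.742483203689773 [-0.89069883  2.05628642  5.06096766] [0.10792647 0.12477779 0.45619442] 25.24237722158432 0.15269364953647901 [-0.05  0.57  0.82  1.9  -0.53  0.9   1.53]
2161
((461.6766357421875, -319.7091979980469), (42.58119583129883, 43.30540084838867), 1.1040748357772827)
```

Request:
arm_command(
  targets=[
    [[0,0,0,0,0,0],[0,0,0,0,0,0],[0,0,0,0,0,0],[0,0,0,0,0,0],[0,0,-0.02,0,0,0],[0,0,-0.04,0,0,0],[0,0,-0.05,0,0,0],[0,0,-0.05,0,0,0],[0,0,0,0,0,0],[0,0,0,0,0,0]],
  ],
  jaw=0.09,
)

```text
clock: 6.58
position: [0.466, -0.3197, 0.2882]
ee_rot: [-1.602, -2.702, -0.001]
force: [0.4, 0.6, -0.6]
width: 0.975
gripper_force: 0.0
```

Run:
```python
from h import *
s=arm.observe();print(s["position"],s["force"],s["width"],np.round(s["joints"],2))
im,T,P=grab("wrist");px=im["pixels"];Z=P[...,2]
q=P[(Z>.128)&(Z<.145)&(np.hypot(P[...,0]-.466,P[...,1]+.32)<.03)];print(len(q));print(cv2.minAreaRect((q[:,:2]*1000).astype(np.float32)) if len(q)>5 else 0)
```

```text
[ 0.46596328 -0.3196547   0.28819298] [ 0.42913607  0.60895882 -0.60668598] 0.9752122628138132 [-0.17  0.4   0.96  1.71 -0.35  1.21  1.38]
633
((466.5282897949219, -319.48626708984375), (44.26182174682617, 14.079021453857422), 0.84543776512146)
```

Knob is back at rest. Next I go above the blue handpiece, closing along the rest's x axis so the fingers stay away from red.

Request:
arm_command(
  targets=[
    [[0,0,0,0,0,0.114],[0,0,0,0,0,0.114],[0.0498,0.0135,0,0,0,0],[0.0498,0.0135,0,0,0,0],[0.0498,0.0135,0,0,0,0],[0.0498,0.0135,0,0,0,0],[0.0498,0.0135,0,0,0,0],[0.0498,0.0135,0,0,0,0],[0.0498,0.0135,0,0,0,0],[0.0498,0.0135,0,0,0,0]],
  ],
  jaw=0.06,
)

```text
clock: 7.88
position: [0.4621, 0.0946, 0.2878]
ee_rot: [-1.899, -2.502, 0.002]
force: [0.7, 0.1, -0.0]
width: 0.656
gripper_force: 0.0
```

Request:
arm_command(
  targets=[
    [[0.0498,0.0135,0,0,0,0],[0.0498,0.0135,0,0,0,0],[0.0498,0.0135,0,0,0,0],[0.0498,0.0135,0,0,0,0],[0,0,0,0,0,0],[0,0,0,0,0,0]],
  ],
)

```text
clock: 8.62
position: [0.4613, 0.2982, 0.2876]
ee_rot: [1.9, 2.501, -0.004]
force: [0.4, 0.1, 0.6]
width: 0.654
gripper_force: 0.0
```

Run:
```python
from h import *
s=arm.observe();print(s["position"],s["width"],np.round(s["joints"],2));M=R.from_rotvec(s["ee_rot"]).as_matrix();print(M.round(3))
im,T,P=grab("wrist");save(im,"pics/w3.png");px=im["pixels"];H,S,V=cv2.split(cv2.cvtColor(px,cv2.COLOR_RGB2HSV));Z=P[...,2]
m=(H>100)&(H<130)&(S>110)
for a,b in((.157,.17),(.07,.085)):
    q=P[m&(Z>a)&(Z<b)]; c=q.mean(0) if len(q) else 0;print(len(q),c); 
    if len(q)>5:
        e=cv2.minEnclosingCircle((q[:,:2]*1000).astype(np.float32));print(e,M.T@(np.r_[np.array(e[0])/1000,.13]-s["position"]))
```

```text
[0.46127711 0.29820842 0.28760971] 0.6541221071226954 [-1.39  0.38  1.    1.75 -0.34  1.2  -0.02]
[[-0.268  0.963 -0.001]
 [ 0.963  0.268 -0.002]
 [-0.002 -0.002 -1.   ]]
508 [0.46078501 0.30231969 0.1607133 ]
((460.5438537597656, 302.2422790527344), 12.058476448059082) [0.00438348 0.00064025 0.15760078]
164 [0.45822137 0.30942888 0.07671024]
((460.8975830078125, 301.8089904785156), 17.438344955444336) [0.0038712  0.00086483 0.15760138]
```

View pics/w3.png

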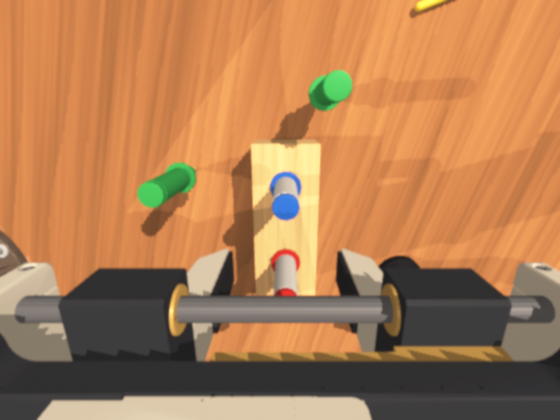

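Wrist view: blue cap at (286,206) with the collar just above it and red below. Both greens are clear of the fingers. I'll shift 3 mm and descend.

Request:
arm_command(
  targets=[
    [[0.003,0.001,0.03,0,0,0],[0,0,0.03,0,0,0],[0,0,0.03,0,0,0],[0,0,0.03,0,0,0],[0,0,0.022,0,0,0],[0,0,0.015,0,0,0],[0,0,0,0,0,0]],
  ],
)

```text
clock: 9.55
position: [0.4615, 0.3013, 0.1312]
ee_rot: [-1.901, -2.5, 0.002]
force: [0.1, 0.5, 0.1]
width: 0.652
gripper_force: 0.0
```

Request:
arm_command(
  targets=[
    [[0,0,0,0,0,0],[0,0,0,0,0,0],[0,0,0,0,0,0],[0,0,0,0,0,0],[0,0,0,0,0,0]],
  ],
  jaw=0.0,
  newtons=40,
)

```text
clock: 10.18
position: [0.4618, 0.3024, 0.1319]
ee_rot: [-1.9, -2.502, -0.0]
force: [-0.8, 1.1, 3.5]
width: 0.272
gripper_force: 40.0
```

Request:
arm_command(
  targets=[
    [[0,0,-0.01,0,0,0],[0,0,-0.02,0,0,0],[0,0,-0.02,0,0,0],[0,0,-0.02,0,0,0],[0,0,-0.025,0,0,0],[0,0,-0.03,0,0,0],[0,0,-0.03,0,0,0],[0,0,-0.03,0,0,0],[0,0,-0.03,0,0,0],[0,0,-0.015,0,0,0]],
  ],
)

```text
clock: 11.42
position: [0.4622, 0.3021, 0.3634]
ee_rot: [1.9, 2.501, 0.003]
force: [-0.8, -1.2, -2.6]
width: 0.28
gripper_force: 40.0
```

Run:
```python
from h import *
s=arm.observe();print(s["clock"],s["position"],s["force"],s["width"],s["gripper_force"],np.round(s["joints"],2));M=R.from_rotvec(s["ee_rot"]).as_matrix();print(M.round(3))
tgt=np.array([.645,-.099,.092])+[0,0,.05]+.118*.7071*np.array([-.963,-.269,1]);print(tgt,M.T@(tgt-s["position"]),M.T@(np.r_[tgt[:2],.36]-s["position"]))
im,T,P=grab("top");px=im["pixels"];H,S,V=cv2.split(cv2.cvtColor(px,cv2.COLOR_RGB2HSV))
im2,T,P2=grab("scene");save(im2,"pics/s2.png")
```

```text
11.425 [0.46219556 0.30205124 0.36342669] [-0.76698473 -1.17348933 -2.6190874 ] 0.279704061470882 39.987252205610275 [-1.43  0.33  1.04  1.62 -0.29  1.36 -0.08]
[[-0.268  0.963  0.001]
 [ 0.963  0.268  0.001]
 [ 0.001  0.002 -1.   ]]
[ 0.5646494  -0.12144477  0.2254378 ] [-0.43556917 -0.01507507  0.13761843] [-0.43546208 -0.01486054  0.00305645]
```

View pics/s2.png

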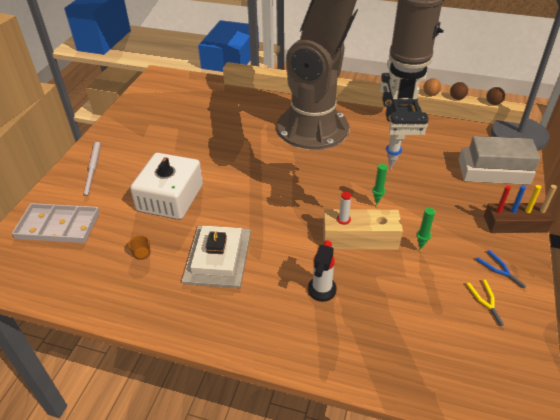

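The blue handpiece is drawn (tip near (393,170)), and red is still in its socket. Moving over to the ring area.

Request:
arm_command(
  targets=[
    [[-0.03,-0.001,0,0,0,0],[-0.045,-0.0015,0,0,0,0],[-0.05,-0.0015,0,0,0,0],[-0.05,-0.0015,0,0,0,0],[-0.05,-0.002,0,0,0,0],[-0.05,-0.002,0,0,0,0],[-0.05,-0.002,0,0,0,0],[-0.05,-0.0015,0,0,0,0],[-0.04,-0.0015,0,0,0,0],[-0.02,-0.001,0,0,0,0]],
  ],
)

```text
clock: 12.78
position: [0.563, -0.1236, 0.3604]
ee_rot: [-1.904, -2.498, 0.003]
force: [0.0, -0.1, -2.3]
width: 0.277
gripper_force: 40.0
```

Request:
arm_command(
  targets=[
    [[0,0,0,-0.06,0,0],[0,0,0,-0.11,0,0],[0,0,0,-0.11,0,0],[0,0,0,-0.11,0,0],[0,0,0,-0.11,0,0],[0,0,0,-0.11,0,0],[0,0,0,-0.11,0,0],[0,0,0,-0.06,0,0],[0,0,0,0,0,0],[0,0,0,0,0,0]],
  ],
)

```text
clock: 14.02
position: [0.5637, -0.1203, 0.3615]
ee_rot: [1.539, 2.029, 0.832]
force: [0.2, 0.7, -1.9]
width: 0.28
gripper_force: 40.0
```

```bash
cat > f.py <<'E'
from h import *
s=arm.observe();print(s["clock"],s["position"],s["force"],s["width"],s["gripper_force"],np.round(s["joints"],2));M=R.from_rotvec(s["ee_rot"]).as_matrix();print(M.round(3))
p=np.array(s["position"]);tip=p+.118*M[:,2];print("tip",tip,"delta tool to 45mm above",M.T@(np.array([.645,-.099,.137])-tip))
for n in("top","scene"):
    im,T,P=grab(n);save(im,f"pics/f_{n}_{s['clock']:.1f}.png");px=im["pixels"];H,S,V=cv2.split(cv2.cvtColor(px,cv2.COLOR_RGB2HSV))
    q=P[np.linalg.norm(P-p-.08*M[:,2],axis=-1)<.05]; b=P[(H>100)&(H<130)&(S>110)&(np.linalg.norm(P-p,axis=-1)<.16)]
    print(n,"near",len(q),"blue",len(b),np.mean(b,0) if len(b) else 0)
    if len(q):
        a=(q-p)@M; print("lowest along z",a[np.argmax(a[:,2])].round(4), q[np.argmax(a[:,2])].round(4))
E
python3 f.py
```

```text
14.025 [ 0.56371916 -0.12034828  0.36151936] [ 0.24423918  0.74384772 -1.85190538] 0.2804075612704901 39.98746566474438 [-0.84 -0.17  1.14  2.15 -0.61  0.47  1.08]
[[-0.269  0.686  0.676]
 [ 0.963  0.192  0.189]
 [-0.     0.702 -0.712]]
tip [ 0.64350853 -0.09804328  0.27749469] delta tool to 45mm above [-0.00129606 -0.09780298  0.1008702 ]
top near 193 blue 51 [ 0.59705581 -0.09847623  0.32797829]
lowest along z [-0.0021  0.0008  0.1164] [ 0.6435 -0.1002  0.2792]
scene near 332 blue 31 [ 0.61363497 -0.10606925  0.33103274]
lowest along z [-0.0045 -0.0004  0.1194] [ 0.6454 -0.1022  0.2762]
```

Request:
arm_command(
  targets=[
    [[0,-0.008,0.008,0,0,0],[0,-0.014,0.014,0,0,0],[0,-0.014,0.014,0,0,0],[0,-0.014,0.014,0,0,0],[0,-0.008,0.008,0,0,0],[0,0,0,0,0,0],[0,0,0,0,0,0]],
  ],
)

```text
clock: 15.0
position: [0.564, -0.1236, 0.2853]
ee_rot: [1.544, 2.029, 0.829]
force: [0.8, -0.4, -2.2]
width: 0.276
gripper_force: 40.0
```

```bash
python3 f.py
```

```text
15.0 [ 0.56403953 -0.12358134  0.2852788 ] [ 0.77034033 -0.38644836 -2.23512037] 0.27633628307877733 39.98706243932247 [-0.45  0.11  0.94  2.26 -1.32  0.6   1.8 ]
[[-0.267  0.689  0.674]
 [ 0.964  0.19   0.188]
 [ 0.002  0.7   -0.714]]
tip [ 0.64357114 -0.10143275  0.20096888] delta tool to 45mm above [ 0.00186435 -0.04330993  0.04712485]
top near 139 blue 36 [ 0.59963484 -0.10040762  0.24741336]
lowest along z [-0.0018 -0.0009  0.1192] [ 0.6443 -0.1031  0.1995]
scene near 306 blue 18 [ 0.6139681  -0.11037081  0.25458369]
lowest along z [-0.0019  0.0028  0.1195] [ 0.647  -0.1024  0.2019]
```

Forearm roll j5 is at its limit, so I'll yaw the lean towards radial, pivoting about the tip, and watch the joints.

Request:
arm_command(
  targets=[
    [[0.0087,0.0003,0.0003,0,-0.0735,0.075],[0.0087,0.0003,0.0003,0,-0.0735,0.075],[0,0,0,0,0,0]],
  ],
)

```text
clock: 15.48
position: [0.5608, -0.1019, 0.2852]
ee_rot: [1.717, 1.834, 0.752]
force: [0.2, 0.0, -2.4]
width: 0.279
gripper_force: 40.0
```

```bash
python3 f.py
```

```text
15.475 [ 0.5608303  -0.10192915  0.28524516] [ 0.2395881   0.03799264 -2.42903587] 0.27875365666223634 39.98789247125387 [-0.57 -0.01  0.81  2.33 -1.27  0.22  1.48]
[[-0.067  0.713  0.698]
 [ 0.998  0.046  0.05 ]
 [ 0.004  0.7   -0.714]]
tip [ 0.64319262 -0.09605239  0.20094858] delta tool to 45mm above [-0.00329423 -0.04359421  0.04679817]
top near 42 blue 28 [ 0.59620571 -0.08609558  0.24470899]
lowest along z [ 0.0106 -0.0005  0.0768] [ 0.6134 -0.0875  0.2301]
scene near 310 blue 27 [ 0.60810478 -0.09735849  0.25877259]
lowest along z [-0.0043  0.0024  0.1194] [ 0.6461 -0.1002  0.2016]
```

```bash
cat > k.py <<'E'
import numpy as np, itertools
from scipy.spatial.transform import Rotation as R
from scipy.optimize import least_squares
D=[([-1.44562832,.43518576,.02496768,1.57401868,-.01160149,1.1339593,-.07508797],[.141,.609,.246],[-.357082522,-3.12119672,.00223941]),
([.025,.328,.651,1.679,-.211,1.207,2.07],[.46714612,-.31923046,.29941904],[-.356,-3.1212,-.00065]),
([-.05,.57,.82,1.9,-.53,.9,1.53],[.4665,-.3199,.1292],[1.6,2.703,0]),
([-.17,.4,.96,1.71,-.35,1.21,1.38],[.466,-.3197,.2882],[-1.602,-2.702,-.001]),
([-1.39,.38,1.,1.75,-.34,1.2,-.02],[.4613,.2982,.2876],[1.9,2.501,-.004]),
([-1.43,.33,1.04,1.62,-.29,1.36,-.08],[.4622,.3021,.3634],[1.9,2.501,.003]),
([-.84,-.17,1.14,2.15,-.61,.47,1.08],[.5637,-.1203,.3615],[1.539,2.029,.832]),
([-.45,.11,.94,2.26,-1.32,.6,1.8],[.564,-.1236,.2853],[1.544,2.029,.829]),
([-.57,-.01,.81,2.33,-1.27,.22,1.48],[.5608,-.1019,.2852],[1.717,1.834,.752])]
z=lambda a:R.from_euler('z',a); y=lambda a:R.from_euler('y',a)
def fk(q,p,s):
    d1,L1,a,L2,b,c,L3,phi,h=p
    r=z(s[0]*q[0]+h);t=np.array([0,0,d1]);
    r=r*y(q[1])*z(s[1]*q[2]);t=t+r.apply([a,0,L1])
    r=r*y(q[3]);t=t+r.apply([-b,0,0]);r=r*z(s[2]*q[4]);t=t+r.apply([0,0,L2])
    r=r*y(q[5]);t=t+r.apply([c,0,0]);r=r*z(s[3]*q[6]+phi);t=t+r.apply([0,0,L3])
    return t,r
def res(p,s): 
    o=[]
    for q,x,w in D:
        t,r=fk(q,p,s);o+=[*(t-x),*(.3*(R.from_rotvec(w).inv()*r).as_rotvec())]
    return np.array(o)
def fit():
    best=None
    for s in itertools.product((-1,1),repeat=4):
        for phi in(0,1.57,3.14,-1.57):
            f=least_squares(res,[.33,.4,0,.4,0,.05,.25,phi,0],args=(s,),max_nfev=60)
            if best is None or f.cost<best[0].cost: best=(f,s)
    return best[0].x,best[1],best[0]
lo=np.array([-2.62,-.44,-1.27,.08,-1.32,.12,-2.74]);hi=np.array([2.62,2.09,1.32,2.57,4.46,2,2.74])
if __name__=="__main__":
    p,s,f=fit();print(s,p.round(3),np.abs(f.fun.reshape(-1,6)).max(0).round(4))
    np.savez("k.npz",p=p,s=s)
    tip=np.array([.645,-.099,.135]);q0=np.array(D[-1][0])
    rng=np.random.default_rng(0);mid=(lo+hi)/2
    for tilt in(40,45):
      for az in range(-180,180,30):
        best=None
        zt=np.array([np.cos(np.radians(az))*np.sin(np.radians(tilt)),np.sin(np.radians(az))*np.sin(np.radians(tilt)),-np.cos(np.radians(tilt))])
        def g(q):
            t,r=fk(q,p,s);return np.r_[(t-tip+.118*zt)*10,(r.apply([0,0,1])-zt)*5,.02*(q-q0)]
        for q in [q0]+[q0+rng.normal(0,.5,7) for _ in range(4)]:
            m=lo+.12,hi-.12
            v=least_squares(g,np.clip(q,m[0]+.01,m[1]-.01),bounds=m)
            if best is None or v.cost<best.cost: best=v
        print(tilt,az,"err",np.abs(best.fun[:6]).max().round(4),best.x.round(2))
E
python3 k.py
```

```text
(-1, -1, -1, -1) [ 0.287  0.522  0.023  0.433  0.014  0.004  0.334  1.517 -0.059] [0.014  0.0129 0.0074 0.001  0.0146 0.0029]
40 -180 err 0.5329 [-0.01  0.96  0.13  0.89 -0.    1.88  1.48]
40 -150 err 0.2126 [-0.3   1.01  0.51  0.84 -0.    1.88  1.48]
40 -120 err 0.0003 [-0.7   1.04  1.05  1.11 -0.19  1.61  1.48]
40 -90 err 0.0001 [-1.02  0.91  1.19  1.57 -0.14  1.11  1.48]
40 -60 err 0.0002 [-1.21  0.65  1.2   1.97  0.06  0.59  1.48]
40 -30 err 0.0012 [-0.97  0.23  0.89  2.27  0.98  0.24  1.48]
40 0 err 0.0934 [-0.12  0.1   0.37  2.3  -1.2   0.24  1.48]
40 30 err 0.0003 [ 0.04  0.3   0.55  2.12 -1.2   0.85  1.48]
40 60 err 0.0002 [ 0.09  0.57  0.66  1.75 -1.05  1.36  1.48]
40 90 err 0.0002 [ 0.16  0.8   0.59  1.31 -0.9   1.71  1.48]
40 120 err 0.0026 [ 0.45  0.97 -0.23  0.83 -0.26  1.88  1.48]
40 150 err 0.4187 [ 0.33  0.97 -0.3   0.87 -0.    1.88  1.48]
45 -180 err 0.7339 [-0.02  0.98  0.15  0.91 -0.    1.88  1.48]
45 -150 err 0.3695 [-0.34  1.04  0.57  0.86 -0.    1.88  1.48]
45 -120 err 0.0004 [-0.7   1.1   1.07  1.06 -0.17  1.66  1.48]
45 -90 err 0.0001 [-1.06  0.97  1.2   1.57 -0.1   1.11  1.48]
45 -60 err 0.0002 [-1.26  0.7   1.2   2.01  0.17  0.55  1.48]
45 -30 err 0.001 [-0.8   0.21  0.64  2.35  1.63  0.34  1.48]
45 0 err 0.3291 [ 0.34  0.06 -0.08  2.31 -1.2   0.24  1.48]
45 30 err 0.0013 [ 0.74  0.29 -0.22  2.18 -1.2   0.69  1.48]
45 60 err 0.0002 [ 0.16  0.6   0.62  1.76 -1.11  1.41  1.48]
45 90 err 0.0002 [ 0.22  0.84  0.56  1.28 -0.93  1.77  1.48]
45 120 err 0.0994 [ 0.62  1.08 -0.67  0.83 -0.01  1.88  1.48]
45 150 err 0.5911 [ 0.36  1.   -0.34  0.9  -0.    1.88  1.48]
```

```bash
cat > p.py <<'E'
from k import *
d=np.load("k.npz");p=d["p"];s=d["s"]
q=np.array(D[-1][0]);w0=R.from_rotvec(D[-1][2])
t0,r0=fk(q,p,s);corr=np.array(D[-1][1])-t0
def ik(t,r,q):
    f=lambda x:np.r_[(fk(x,p,s)[0]+corr-t)*20,5*(fk(x,p,s)[1].inv()*r).as_rotvec(),.02*(x-q)]
    v=least_squares(f,np.clip(q,lo+.03,hi-.03),bounds=(lo+.02,hi-.02));return v.x,np.abs(v.fun[:6]).max()
tip=np.array([.644,-.098,.201])
print("A: yaw about vertical"); qa=q
for a in range(0,91,10):
    r=R.from_euler('z',a,degrees=True)*w0;qa,e=ik(tip-.118*r.apply([0,0,1]),r,qa);print(4+a,qa.round(2),round(e,4))
    if a in(40,60,80):
        qq=qa
        for h in(.17,.14):qq,e=ik(np.r_[tip[:2],h]-.118*r.apply([0,0,1]),r,qq)
        print("   low",qq.round(2),round(e,4))
print("B: from vertical at tip .243, lean az at fixed yaw")
for az in(60,75,90,-60,-75,-90):
    qb=np.array(D[5][0]);rd=R.from_rotvec(D[5][2]); n=[-np.sin(np.radians(az)),np.cos(np.radians(az)),0]
    for k in np.linspace(0,1,6): qb,e=ik((1-k)*np.array(D[5][1])+k*np.array([.645,-.1,.361]),rd,qb)
    for th in range(5,46,10): r=R.from_rotvec(-np.radians(th)*np.array(n))*rd;qb,e=ik(np.array([.645,-.1,.24])-.118*r.apply([0,0,1]),r,qb)
    e1=e
    for h in(.2,.17,.14):qb,e=ik(np.array([.645,-.1,h])-.118*r.apply([0,0,1]),r,qb)
    print(az,r.apply([0,0,1]).round(2),qb.round(2),round(e1,3),round(e,4))
E
python3 p.py
```

```text
A: yaw about vertical
4 [-0.54  0.01  0.83  2.31 -1.28  0.31  1.51] 0.0
14 [-0.42  0.09  0.88  2.26 -1.28  0.59  1.72] 0.0001
24 [-0.29  0.2   0.88  2.17 -1.25  0.85  1.87] 0.0001
34 [-0.16  0.3   0.86  2.06 -1.21  1.07  1.98] 0.0
44 [-0.06  0.4   0.82  1.93 -1.16  1.26  2.08] 0.0
   low [-0.01  0.49  0.78  1.99 -1.25  1.23  2.22] 0.0
54 [ 0.02  0.49  0.77  1.8  -1.11  1.42  2.16] 0.0
64 [ 0.09  0.58  0.73  1.65 -1.07  1.55  2.22] 0.0
   low [ 0.1   0.64  0.7   1.7  -1.11  1.49  2.32] 0.0
74 [ 0.13  0.66  0.68  1.49 -1.02  1.67  2.28] 0.0
84 [ 0.17  0.74  0.64  1.33 -0.97  1.79  2.33] 0.0
   low [ 0.17  0.79  0.63  1.38 -0.99  1.72  2.41] 0.0
94 [ 0.19  0.82  0.6   1.15 -0.93  1.9   2.38] 0.0
B: from vertical at tip .243, lean az at fixed yaw
60 [ 0.36  0.61 -0.71] [ 0.09  0.63  0.73  1.76 -1.15  1.46  1.55] 0.0 0.0
75 [ 0.18  0.68 -0.71] [ 0.14  0.74  0.69  1.53 -1.06  1.64  1.35] 0.0 0.0
90 [ 0.    0.71 -0.71] [ 0.16  0.86  0.65  1.28 -0.99  1.81  1.16] 0.0 0.0
-60 [ 0.36 -0.61 -0.71] [-1.26  0.69  1.19  2.    0.19  0.56 -0.14] 0.0 0.0
-75 [ 0.18 -0.68 -0.71] [-1.19  0.85  1.21  1.79 -0.01  0.84  0.1 ] 0.0 0.0
-90 [ 0.   -0.71 -0.71] [-1.05  0.96  1.18  1.55 -0.08  1.12  0.23] 0.0 0.0
```

Model says yawing the lean about 60° counter-clockwise stays well inside all joint limits.

Request:
arm_command(
  targets=[
    [[-0.0108,0.0005,0.0005,0,0.0917,-0.0935],[-0.0108,0.0005,0.0005,0,0.0917,-0.0935],[-0.0108,0.0005,0.0005,0,0.0917,-0.0935],[-0.0108,0.0005,0.0005,0,0.0917,-0.0935],[-0.0108,0.0005,0.0005,0,0.0917,-0.0935],[-0.0108,0.0005,0.0005,0,0.0917,-0.0935],[-0.0108,0.0005,0.0005,0,0.0917,-0.0935],[-0.0108,0.0005,0.0005,0,0.0917,-0.0935],[0,0,0,0,0,0],[0,0,0,0,0,0]],
  ],
)

```text
clock: 16.82
position: [0.6059, -0.175, 0.2843]
ee_rot: [0.635, 2.686, 1.098]
force: [0.1, 0.0, -3.0]
width: 0.275
gripper_force: 40.0
```

```bash
python3 f.py
```

```text
16.825 [ 0.6059342  -0.17495644  0.28430313] [ 0.11275209  0.00890146 -2.96375714] 0.2750767457357106 39.986963644623756 [ 0.1   0.6   0.78  1.67 -1.1   1.55  2.29]
[[-0.895  0.321  0.311]
 [ 0.447  0.638  0.627]
 [ 0.003  0.7   -0.714]]
tip [ 0.64263499 -0.10092684  0.2000614 ] delta tool to 45mm above [-0.00143417 -0.04216989  0.04696476]
top near 335 blue 65 [ 0.62156321 -0.1341532   0.25432272]
lowest along z [0.0013 0.0009 0.1166] [ 0.6414 -0.1006  0.2017]
scene near 307 blue 32 [ 0.62979714 -0.15209347  0.26916238]
lowest along z [-0.0035 -0.0006  0.1173] [ 0.6454 -0.1033  0.2001]
```

Request:
arm_command(
  targets=[
    [[0,-0.005,0.005,0,0,0],[0,-0.009,0.01,0,0,0],[0,-0.01,0.011,0,0,0],[-0.001,-0.009,0.01,0,0,0],[0,-0.006,0.007,0,0,0],[0,-0.003,0.004,0,0,0],[0,0,0,0,0,0],[0,0,0,0,0,0],[0,0,0,0,0,0],[0,0,0,0,0,0]],
  ],
)

```text
clock: 18.18
position: [0.6085, -0.172, 0.222]
ee_rot: [0.632, 2.686, 1.099]
force: [0.1, -0.9, -2.3]
width: 0.279
gripper_force: 40.0
```

```bash
python3 f.py; cp pics/f_scene_1[89]*.png pics/fin.png
```

```text
18.175 [ 0.60853883 -0.17199261  0.22200074] [ 0.10036713 -0.91836365 -2.25628911] 0.2793039531604689 39.98704947531223 [ 0.11  0.67  0.74  1.72 -1.15  1.49  2.39]
[[-0.896  0.319  0.31 ]
 [ 0.445  0.638  0.628]
 [ 0.002  0.701 -0.713]]
tip [ 0.64517587 -0.09786427  0.13781811] delta tool to 45mm above [-0.00034968 -0.00135419 -0.00018443]
top near 290 blue 59 [ 0.6233084  -0.12961001  0.18896561]
lowest along z [ 0.     -0.0004  0.1163] [ 0.6445 -0.0992  0.1387]
scene near 281 blue 28 [ 0.63374146 -0.14564     0.20257921]
lowest along z [-0.0031 -0.0025  0.1165] [ 0.6467 -0.1018  0.1371]
```

View pics/fin.png

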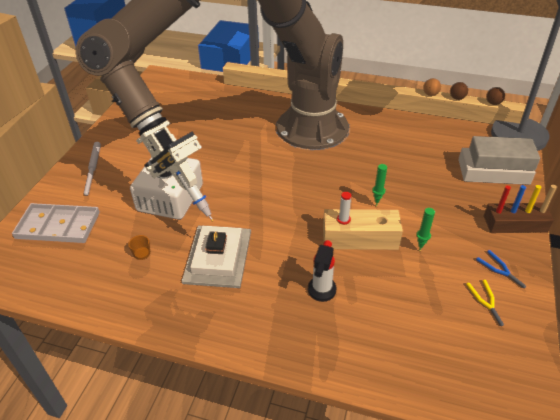

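The picture shows the burr tip at (212,221), above the ring at (217,238). The handpiece leans about 45° and is 45 mm above the ring. Red, torch and pot have not moved, so I'm handing in.

```bash
python3 -c "
from cell import arm
print(arm.sign_off())"
```

```text
the job is handed in; nothing more can be done
None
```

I twisted the knob to its stop and let it spring back, then drew the blue handpiece. I handed the job in with it held still at about a 45° lean, its tip about 45 mm above the ring. The hand-in gave no pass or fail result.

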